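# Prise the spice tin open and lift out the caddy

## Robot

A 6-joint arm with a two-finger parallel gripper is mounted at the origin on a cart in front of the work surface, level with it; the furniture and walls round the work are solid. World frame = base frame: x ahead of the robot, y to its left, z up, the work surface at z = 0. Lengths are in m, angles in rad, forces in N, time in s.
With the tool pointing down it reaches from about 0.225 to 0.875 m from the base axis. Payload 3.4 kg.
Tool frame: the origin (TCP) lies at the very end of the fingers, on their centre line; the grasp point (between the pads) lies 19 mm behind it (manip.grasp_offset is the distance from the TCP to the grasp point, in m); x points along the fingers, y is the direction in which the jaws open and shut, and the axes are right-handed (so a half turn about x gives the same grasp; the last joint's range is limited). The gripper opens to 85 mm and grips with 20 to 120 N. Pads are 22 mm wide; open, the fingers measure 114 mm over their backs; the gripper's body (76 mm by 85 mm) begins 54 mm behind the grasp point. The pads swing forward as they close: fully open they stand 13 mm farther back than shut.
Start: joints at [-1.41, 0.276, 1.505, -0, 1.361, -0.121], TCP at [0.16, -0.552, 0.231] pointing down, gripper open.
Joint ranges: [-2.89, 2.89], [-0.75, 2.08], [0.22, 2.7], [-1.18, 4.32], [0.11, 2.71], [-2.7, 2.7]. Speed limits (rad/s): [2.57, 2.57, 3.14, 3.14, 3.14, 3.14].

## Interface

Orientations are given as a unit quaternion [w, x, y, z].
In Python, from rig import manip gives the robot as it stands.
- The arm moves only by the tool step_arm, never from a script. Its argument "increments" is a list of rows, each an object with "grip": the opening, from 0 (shut) to 1 (fully open); "delta_pos": the shift along the world's x, y, z in m, a list of three; "twist": the turn about the world's z in degrees. A call has 1 to 10 rows; each row shifts and turns the commanded pose from where the row before left it; what a row does not reach is not made up. A row lasts 1/12 s, in which the tool goes at most 41.7 mm and 7.16 degrees, less where a joint would pass 70% of its speed; a pose out of reach is approached as far as the arm can. A call with a gripper value outside its range is refused whole. The fingers move at their own pace and stop on an object; "force" is the grip in N (left out, the last holds). Time passes only in rows, so rows that do not move let the fingers close. It gives the time, the measured TCP pose, the force and the opening at its end, in the units of the state.
- manip.get_state(): the state, without advancing time (a new reading comes with each control period).
- manip.get_image(name): name is "scene" or "side" or "wrist"; returns a dict with "img" (384x512x3 uint8, red, green, blue), "fx", "fy", "cx", "cy" (pixels), "D" ([k1, k2, p1, p2, k3] as OpenCV has them; the pictures are not rectified), "rvec" (rotation vector, rad) and "tvec" (3), from world to camera coordinates, as OpenCV has them; the wrist camera has in their place "mount" (4x4, takes a point from camera to tool coordinates, whose origin is the TCP and whose axes are the tool frame's). Camera axes: x right, y down, z forward; pixel columns grow to the right and rows downward; lengths in m; the calibration is good to about 2 mm. A picture is of the moment at which its call begins: read the wrist's pose just before it. There is no depth.
- manip.sign_off(): hands the job in, once; it reports no verdict.
The state is a dict: "clock": time; "qpos": joint angles; "qd": joint speeds; "effort": joint torques, N m; "position": TCP position; "ee_rot": TCP orientation; "contact_force": force on the tool from outside, world axes, zero at the start; "moment": the same for the moment, N m; "width": finger opening in m.
Only numpy, scipy, OpenCV 4.12 (cv2) and the standard library are available. Lean on these libraries where they do the work, as an engineer would, in place of code of your own. Each camera call takes 0.05 s, during which the arm holds its last target. There are 200 camera calls.

## Task

The lid of the storage tin fits tightly: prise it up at its front lip with the blade of the butter knife, not with the gripper, open the lid until it leans back past upright, and lay the knife down flat on the worktop. Then take the wooden caddy by its carrying bar, lift it with its four jars straight out until it is well clear above the tin, and finish while holding it there, still and level with every jar standing in its place. Do not knock over or push about the other things.

Things in the scene. Friction and masses are not known exactly. Their poses are not given: they have to be found in the camera images.
- tin: Storage tin of sage green-grey enamelled sheet metal, fixed to the worktop. Origin: centre of its underside, on the worktop; z up. Its front, with the lid's lip, is the -x side of its own frame, the hinge the +x side. Lower part 126 (x) by 130 (y) mm outside, 120 by 124 mm inside, rim 74 mm high, floor 3 mm thick. With the lid shut it is 125 mm tall.
- tin_lid: The tin's deep lid (55 mm deep, 133 by 137 mm, sheet walls 2 mm, open underneath, 0.1 kg), which sits over the rim; its lower edge is 68 mm above the worktop when shut. The frame lies on the hinge axis; when shut the axes are those of the tin, and the lid reaches toward -x.
- tin_hinge (a joint): Lid angle in rad: 0 shut, grows as the front rises, 1.57 upright, stop at 1.85. A stiff friction hinge: about 2 N upward at the lip moves it, and it stays at any angle where it is left.
- hinge_axis (a point): Middle of the hinge axis (the tin's y direction): 68 mm behind the tin's centre (+x), 70 mm above the worktop.
- lid_lip (a point): Middle of the outer, lower edge of the lip on the lid's front: a tab 52 mm wide (along the tin's y) and 3 mm thick. Shut, its flat underside is 68 mm above the worktop and stands out 18 mm in front of the tin's lower wall, with only the smooth wall below it, so a blade slid in under it meets the wall and can lift. It moves with the lid, 149 mm from the hinge axis.
- knife: Butter knife, 165 mm long, 80 g, lying flat on its handle on the worktop. Origin: underside of the handle, at the joint of handle and blade; x points along the blade to the tip. Dark wooden handle and steel bolster from x = -90 mm to 0, 19 mm wide (y), 16 mm high. Steel blade from x = 0 to 75 mm, 20 mm wide, 2.5 mm thick, lying flat (level), its middle 8 mm above the underside of the handle.
- knife_tip (a point): The round end of the knife's blade, in the middle of its thickness.
- caddy: Wooden carrier, 112 (x) by 116 (y) by 114 mm high, 220 g, loose inside the tin with about 4 mm of play all round and turned like the tin. Origin: centre of its underside, z up. Floor 4 mm thick, low sides 24 mm high, four places for jars, two upright ends at y = +-55 mm with a flat carrying bar between them.
- caddy_bar (a point): Centre of the carrying bar, 105 mm above the caddy's underside. The bar runs along the caddy's y, 104 mm free length, 12 mm thick (x) and 18 mm high (z), with nothing beside it; jar tops are at least 20 mm below its lower edge.
- spice_2: Spice jar 44 mm across, 70 mm tall, standing loose in one of the caddy's four places (centres at x, y = +-27 mm, floor 4 mm up). Origin: centre of its underside. 70 g. Which jar stands in which place varies.
- spice_5: Spice jar 43 mm across, 67 mm tall, in the caddy likewise.
- spice_11: Spice jar 45 mm across, 64 mm tall, in the caddy likewise.
- spice_13: Spice jar 44 mm across, 64 mm tall, in the caddy likewise.
- pepper_mill: Bystander: turned wooden pepper mill, 58 mm across, 150 mm tall. Origin: centre of its underside.
- honey_jar: Bystander: lidded jar with a black cap, 70 mm across, 104 mm tall. Origin: centre of its underside.
- mug: Bystander: white mug, 92 mm across (127 mm over the handle), 95 mm tall. Origin: centre of its underside.
- olive_pot: Bystander: small lidded pot, 55 mm across, 71 mm tall. Origin: centre of its underside.
Things that resemble listed ones, but are neither listed nor needed, are in the scene too. There is more than one size of the knife; the one meant has the size given above.

How it is judged:
On the way, in this order (a step that is already met when the one before it is completed fails the run):
1. the knife has prised the lid up off the rim (knife pressing on the lid, lid raised by more than 0.15 rad) (value of joint tin_hinge above 0.15 rad and contact force between knife and tin_lid above 0.2 N), for 0.05 s.
2. the lid is open past upright (1.58 rad or more) and the knife lies flat on the worktop, let go (value of joint tin_hinge above 1.58 rad and height (world z) of knife below 0.012 m and angle between knife's own z axis and vertical below 0.15 rad and contact force between the fingers and knife below 0.1 N), for 0.2 s.
At the end, for the whole second after the job is handed in: Gripper holds the caddy: underside over 100 mm up, level within 0.1 rad, still (30 mm/s, 0.15 rad/s), clear of tin and lid; four jars upright on its floor (0.12 rad, under 48 mm from its middle, feet within 4 mm of floor); lid open over 1.45 rad; knife flat on the worktop (height (world z) of caddy above 0.1 m and angle between caddy's own z axis and vertical below 0.1 rad and linear speed of caddy below 0.03 m/s and angular speed of caddy below 0.15 rad/s and contact force between the fingers and caddy above 2 N and contact force between caddy and tin below 0.1 N and contact force between caddy and tin_lid below 0.3 N and value of joint tin_hinge above 1.45 rad and height (world z) of knife below 0.012 m and angle between knife's own z axis and vertical below 0.15 rad and angle between each of spice_2, spice_5, spice_11, spice_13's own z axis and vertical below 0.12 rad and horizontal distance between each of spice_2, spice_5, spice_11, spice_13 and caddy below 0.048 m and z of spice_2 in the frame of caddy between 0 and 0.008 m and z of spice_5 in the frame of caddy between 0 and 0.008 m and z of spice_11 in the frame of caddy between 0 and 0.008 m and z of spice_13 in the frame of caddy between 0 and 0.008 m); the arm keeps its last pose, push and grip.
It fails at once if the fingers or the arm touch the lid before the knife has prised it up (lid below 0.15 rad) (value of joint tin_hinge below 0.15 rad and contact force between any of the fingers, the arm and tin_lid above 1 N).
It fails at once if the knife is dropped from more than 60 mm above the worktop (height (world z) of knife above 0.06 m and contact force between each of the fingers, tin_lid, tin and knife below 0.05 N).
It fails at once if the caddy is tipped by more than 0.35 rad (angle between caddy's own z axis and vertical above 0.35 rad).
It fails at once if a bystander is pushed more than 30 mm or knocked over (distance of any of pepper_mill, honey_jar, mug, olive_pot from where it was at the start of the episode above 0.03 m or angle between any of pepper_mill, honey_jar, mug, olive_pot's own z axis and vertical above 0.5 rad).
It also fails if it takes over 69 s, if anything falls off the work surface, if the arm or the gripper's body presses on something with over 40 N, if the wrist force passes 120 N, or if a joint passes its speed limit or range.

## Working session

There is one attempt and no reset: what is moved stays moved. The work goes in short steps, Python scripts to look and compute and a tool call to move; the robot and the scene stay as the last step left them, time stands still between calls to the robot, and variables do not carry over. Pictures are saved under pics/ and viewed, about 8 in all and at most 12, crops included, and the job is handed in when it is done.

Besides the shell and the picture viewer there is one more tool, called after "Call:" as name([rows], argument=value, ...), one row to a line, values as JSON. step_arm: Moves the arm, as the interface text tells. Its arguments: {"type":"object","properties":{"increments":{"type":"array"},"force":{"type":"number"}},"required":["increments"]}

```bash
mkdir -p pics; ls; cat > h.py <<'E'
import numpy as np, cv2
from rig import manip
def snap(n,f):
    s=manip.get_state(); d=manip.get_image(n); cv2.imwrite('pics/'+f+'.png',cv2.cvtColor(d['img'],cv2.COLOR_RGB2BGR))
    d.pop('img'); 
    d['s']=s
    np.save('pics/'+f+'.npy',d,allow_pickle=True); return d
def cal(f): return np.load('pics/'+f+'.npy',allow_pickle=True).item()
def ext(d):
    if 'mount' in d:
        M=np.array(d['mount']); q=np.array(d['s']['ee_rot'])
        from scipy.spatial.transform import Rotation as R
        T=np.eye(4);T[:3,:3]=R.from_quat([q[1],q[2],q[3],q[0]]).as_matrix();T[:3,3]=d['s']['position']
        W=T@M; return W[:3,:3],W[:3,3]
    Rm=cv2.Rodrigues(np.array(d['rvec'],float))[0]; return Rm.T,-Rm.T@np.array(d['tvec'],float).ravel()
def K(d): return np.array([[d['fx'],0,d['cx']],[0,d['fy'],d['cy']],[0,0,1.]])
def ray(d,uv):
    Rw,c=ext(d); p=cv2.undistortPoints(np.array([[uv]],float),K(d),np.array(d['D'],float))[0,0]
    return c,Rw@np.array([p[0],p[1],1.])
def onz(f,uv,z):
    c,r=ray(cal(f),uv); return c+r*(z-c[2])/r[2]
def proj(f,P):
    d=cal(f);Rw,c=ext(d); Rm=Rw.T
    return cv2.projectPoints(np.array(P,float).reshape(-1,1,3),cv2.Rodrigues(Rm)[0],-Rm@c,K(d),np.array(d['D'],float))[0][:,0]
E
python3 - <<'E'
from h import *
a=[snap(n,n+'0') for n in('scene','side','wrist')]
for d in a: print(ext(d)[1].round(3), ext(d)[0][:,2].round(2), d['fx'])
print(manip.get_state())
i=[cv2.imread(f'pics/{n}0.png') for n in('scene','side')]
for n,x in zip(('scene','side'),i): cv2.imwrite(f'pics/{n}0b.png',cv2.resize(x,(800,600),interpolation=cv2.INTER_CUBIC))
E
```

```text
pics
[-0.144  0.652  0.522] [ 0.7  -0.49 -0.53] 423.4112581268816
[-0.316  0.529  0.466] [ 0.84 -0.33 -0.42] 445.84705338061434
[ 0.227 -0.532  0.373] [-0.27 -0.08 -0.96] 310.65645816112635
{'clock': 0.15, 'qpos': array([-1.40997902e+00,  2.76458478e-01,  1.50583151e+00,  3.10540005e-05,
        1.36069735e+00, -1.21036596e-01]), 'qd': array([-7.42468439e-04, -1.42672126e-03, -4.99688028e-03,  1.32843361e-03,
       -4.67250253e-04,  3.87640454e-05]), 'effort': array([-5.26098884e-04, -4.17147303e+01, -2.46032274e+01, -2.58454924e-05,
        7.68287602e-03, -4.70345341e-06]), 'position': array([ 0.1598518 , -0.55193195,  0.23063774]), 'ee_rot': array([ 0.09882537,  0.70009776,  0.0998118 , -0.70009591]), 'contact_force': array([0.657667  , 0.50028501, 0.99138364]), 'moment': array([-0.04534613, -0.00875025, -0.02751477]), 'width': 0.08542714910597403}
```

View pics/scene0b.png

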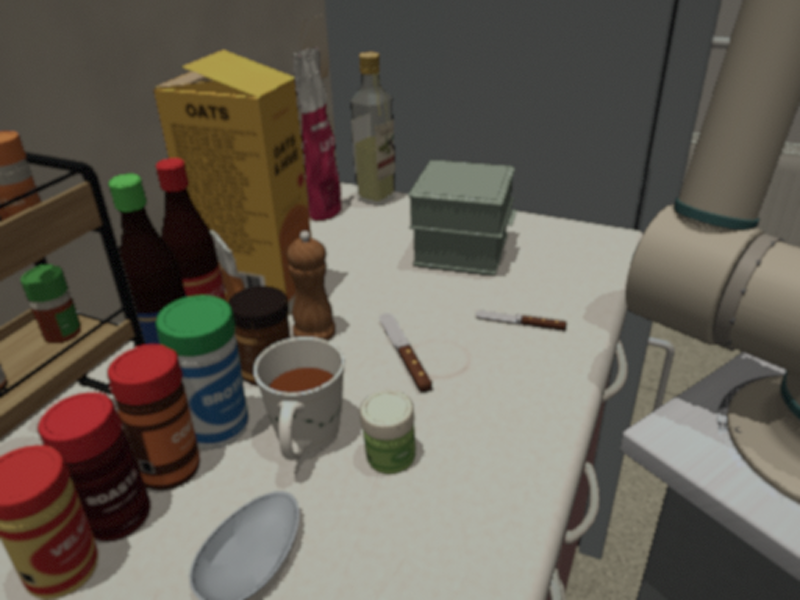

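View pics/side0b.png

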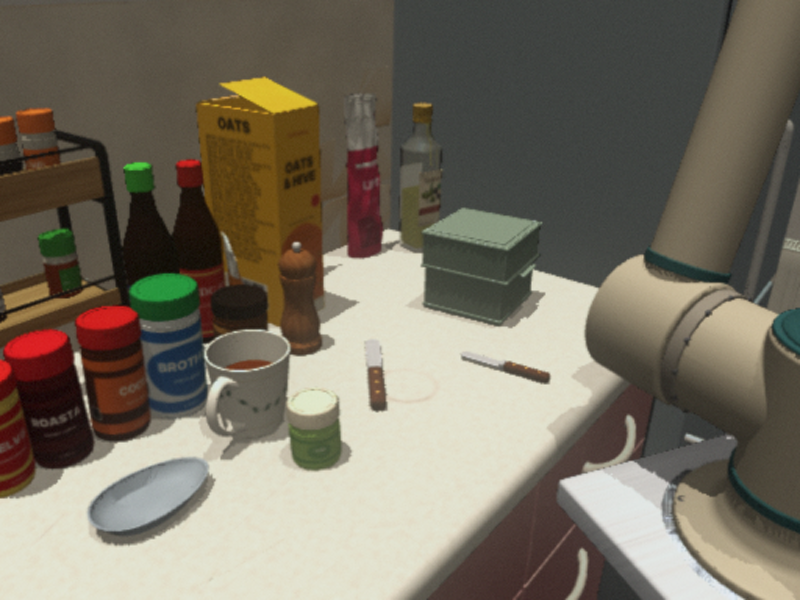

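```bash
python3 - <<'E'
from h import *
S=1.5625
def q(f,u,v,z): print(f,(u,v),onz(f,(u/S,v/S),z).round(3))
for f,L in (('scene0',[(385,316,.008),(400,346,.012),(429,387,.008),(478,315,.008),(518,320,.012),(566,324,.008),(413,193,.125),(428,163,.125),(514,167,.125),(503,204,.125),(415,263,0),(500,270,0)]),
 ('side0',[(373,341,.008),(375,367,.012),(378,407,.008),(462,355,.008),(503,365,.012),(549,379,.008),(424,235,.125),(466,210,.125),(541,222,.125),(510,249,.125),(425,301,0),(498,319,0),(532,290,0)])):
  for l in L:q(f,*l)
x=cv2.imread('pics/side0.png')[120:215,255:365]; y=cv2.imread('pics/scene0.png')[90:185,250:360]
z=cv2.imread('pics/wrist0.png')
cv2.imwrite('pics/c1.png',np.vstack([np.hstack([cv2.resize(i,(400,345),interpolation=cv2.INTER_CUBIC) for i in(x,y)]),np.pad(cv2.resize(z,(340,255)),((0,0),(0,460),(0,0)))]))
E
```

```text
scene0 (385, 316) [0.478 0.246 0.008]
scene0 (400, 346) [0.407 0.272 0.012]
scene0 (429, 387) [0.326 0.288 0.008]
scene0 (478, 315) [0.402 0.145 0.008]
scene0 (518, 320) [0.357 0.114 0.012]
scene0 (566, 324) [0.315 0.067 0.008]
scene0 (413, 193) [0.569 0.128 0.125]
scene0 (428, 163) [0.647 0.04  0.125]
scene0 (514, 167) [ 0.549 -0.054  0.125]
scene0 (503, 204) [0.461 0.052 0.125]
scene0 (415, 263) [0.579 0.119 0.   ]
scene0 (500, 270) [0.481 0.03  0.   ]
side0 (373, 341) [0.479 0.241 0.008]
side0 (375, 367) [0.406 0.265 0.012]
side0 (378, 407) [0.325 0.29  0.008]
side0 (462, 355) [0.402 0.143 0.008]
side0 (503, 365) [0.354 0.108 0.012]
side0 (549, 379) [0.309 0.067 0.008]
side0 (424, 235) [0.554 0.136 0.125]
side0 (466, 210) [0.642 0.024 0.125]
side0 (541, 222) [ 0.55  -0.059  0.125]
side0 (510, 249) [0.463 0.046 0.125]
side0 (425, 301) [0.59  0.114 0.   ]
side0 (498, 319) [0.495 0.036 0.   ]
side0 (532, 290) [ 0.57 -0.07  0.  ]
```

View pics/c1.png

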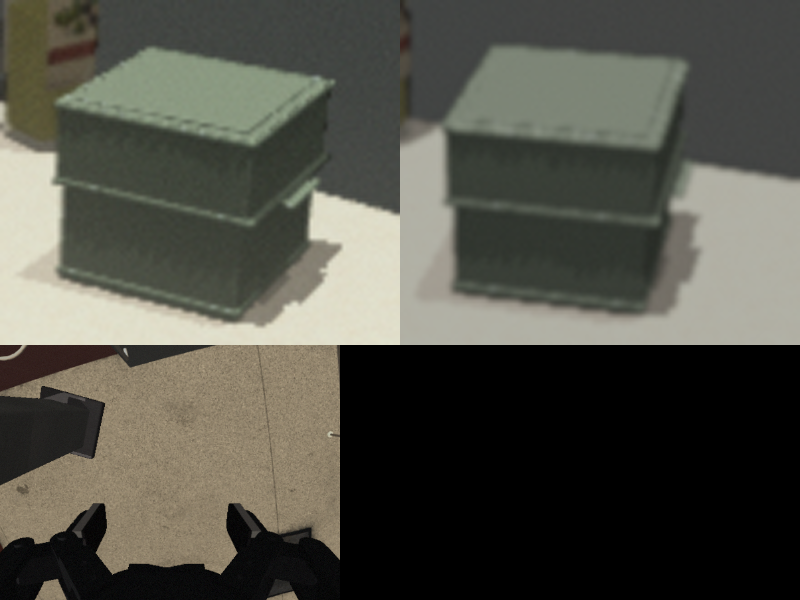

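```bash
python3 - <<'E'
from h import *
from scipy.spatial.transform import Rotation as R
s=manip.get_state();q=s['ee_rot'];print(R.from_quat([q[1],q[2],q[3],q[0]]).as_matrix().round(3))
print(np.array(cal('wrist0')['mount']).round(3))
E
```

```text
[[-0.     0.278 -0.961]
 [ 0.001 -0.961 -0.278]
 [-1.    -0.001 -0.   ]]
[[ 0.001 -0.28   0.96  -0.143]
 [ 1.    -0.    -0.001 -0.   ]
 [ 0.001  0.96   0.28  -0.07 ]
 [ 0.     0.     0.     1.   ]]
```

Call:
step_arm([
  {"grip": 1, "delta_pos": [0.01, 0.038, 0], "twist": 6.7},
  {"grip": 1, "delta_pos": [0.01, 0.038, 0], "twist": 6.7},
  {"grip": 1, "delta_pos": [0.01, 0.038, 0], "twist": 6.7},
  {"grip": 1, "delta_pos": [0.01, 0.038, 0], "twist": 6.7},
  {"grip": 1, "delta_pos": [0.01, 0.038, 0], "twist": 6.7},
  {"grip": 1, "delta_pos": [0.01, 0.038, 0], "twist": 6.7},
  {"grip": 1, "delta_pos": [0.01, 0.038, 0], "twist": 6.7},
  {"grip": 1, "delta_pos": [0.01, 0.038, 0], "twist": 6.7},
  {"grip": 1, "delta_pos": [0.01, 0.038, 0], "twist": 6.7},
  {"grip": 1, "delta_pos": [0.01, 0.038, 0], "twist": 6.7},
])

```text
clock: 0.98
position: [0.2597, -0.1704, 0.2312]
ee_rot: [0.47, 0.528, 0.47, -0.528]
contact_force: [0.8, 0.6, 1.4]
width: 0.0853
```

Call:
step_arm([
  {"grip": 1, "delta_pos": [0.01, 0.038, 0], "twist": 6.7},
  {"grip": 1, "delta_pos": [0.01, 0.038, 0], "twist": 6.7},
  {"grip": 1, "delta_pos": [0.01, 0.038, 0], "twist": 6.7},
  {"grip": 1, "delta_pos": [0.01, 0.038, 0], "twist": 6.7},
  {"grip": 1, "delta_pos": [0.01, 0.038, 0], "twist": 6.7},
  {"grip": 1, "delta_pos": [0.01, 0.038, 0], "twist": 6.7},
  {"grip": 1, "delta_pos": [0.01, 0.038, 0], "twist": 6.7},
  {"grip": 0.6, "delta_pos": [0.01, 0.038, 0], "twist": 6.7},
  {"grip": 0.6, "delta_pos": [0.01, 0.038, 0], "twist": 6.7},
  {"grip": 0.6, "delta_pos": [0.01, 0.038, 0], "twist": 6.7},
])

```text
clock: 1.82
position: [0.3595, 0.2098, 0.2313]
ee_rot: [0.684, 0.18, 0.684, -0.18]
contact_force: [1.3, -0.6, -0.3]
width: 0.0525
```

Call:
step_arm([
  {"grip": 0.6, "delta_pos": [0.01, 0.038, 0], "twist": 6.7},
  {"grip": 0.6, "delta_pos": [0.007, 0.031, 0], "twist": 6.7},
  {"grip": 0.6, "delta_pos": [0, 0, 0], "twist": 0},
  {"grip": 0.6, "delta_pos": [0, 0, 0], "twist": 0},
])

```text
clock: 2.15
position: [0.3766, 0.2777, 0.2306]
ee_rot: [0.7, 0.1, 0.7, -0.101]
contact_force: [0.1, -0.3, 0.5]
width: 0.0512
```

```bash
python3 - <<'E'
from h import *
snap('wrist','w1')
cv2.imwrite('pics/w1b.png',cv2.resize(cv2.imread('pics/w1.png'),(800,600),interpolation=cv2.INTER_CUBIC))
s=manip.get_state();print(s['clock'],s['position'],s['qpos'],s['contact_force'],s['width'])
E
```

```text
2.2 [0.37627332 0.27646598 0.23069582] [ 4.84963674e-01  1.13608425e-01  1.71877020e+00 -6.31464661e-04
  1.31133377e+00 -7.98899007e-01] [-0.93970355  0.22652897  0.12383099] 0.051077731315008805
```

View pics/w1b.png

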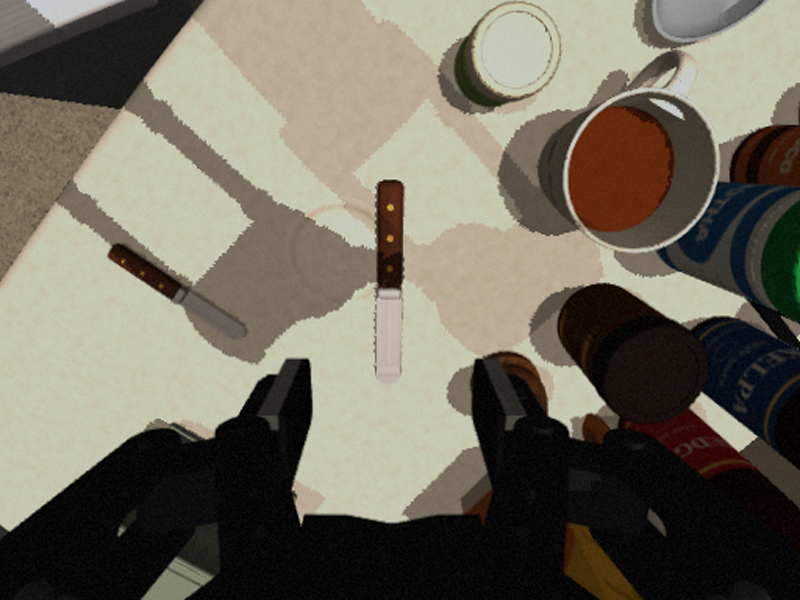

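```bash
python3 - <<'E'
from h import *
S=1.5625
for n,u,v,z in(('tip',389,382,.008),('joint',390,291,.012),('end',390,180,.012),('l',378,240,.016),('r',404,240,.016),('pot',515,55,.071),('honey',655,375,.104),('mug',640,165,.095),('mill',505,380,.13),('kb end',115,250,.01),('kb tip',240,333,.006)):
  print(n,onz('w1',(u/S,v/S),z).round(4))
for n,f,u,v in (('mill','scene0',312,335),('mill','side0',300,350)): print(n,onz(f,(u/S,v/S),0).round(3))
E
```

```text
tip [0.4822 0.2441 0.008 ]
joint [0.4061 0.2674 0.012 ]
end [0.3254 0.2911 0.012 ]
l [0.3646 0.2703 0.016 ]
r [0.3701 0.2889 0.016 ]
pot [0.274  0.3819 0.071 ]
honey [0.4795 0.418  0.104 ]
mug [0.352  0.4313 0.095 ]
mill [0.4409 0.3239 0.13  ]
kb end [0.3145 0.0712 0.01  ]
kb tip [0.4074 0.1398 0.006 ]
mill [0.511 0.342 0.   ]
mill [0.503 0.339 0.   ]
```

Call:
step_arm([
  {"grip": 0.6, "delta_pos": [0, 0, -0.04], "twist": 0},
  {"grip": 0.6, "delta_pos": [0, 0, -0.04], "twist": 0},
  {"grip": 0.6, "delta_pos": [0, 0, -0.04], "twist": 0},
  {"grip": 0.6, "delta_pos": [0, 0, -0.04], "twist": 0},
  {"grip": 0.6, "delta_pos": [0, 0, -0.035], "twist": 0},
  {"grip": 0.6, "delta_pos": [0, 0, -0.02], "twist": 0},
  {"grip": 0.6, "delta_pos": [0, 0, -0.012], "twist": 0},
  {"grip": 0.6, "delta_pos": [0, 0, 0], "twist": 0},
])

```text
clock: 2.87
position: [0.3745, 0.2738, 0.0022]
ee_rot: [0.698, 0.101, 0.702, -0.104]
contact_force: [-0.2, -0.7, -0.3]
width: 0.0511
```

Call:
step_arm([
  {"grip": 0, "delta_pos": [0, 0, 0], "twist": 0},
  {"grip": 0, "delta_pos": [0, 0, 0], "twist": 0},
  {"grip": 0, "delta_pos": [0, 0, 0], "twist": 0},
  {"grip": 0, "delta_pos": [0, 0, 0], "twist": 0},
  {"grip": 0, "delta_pos": [0, 0, 0], "twist": 0},
  {"grip": 0, "delta_pos": [0, 0, 0], "twist": 0},
], force=110)

```text
clock: 3.37
position: [0.378, 0.2768, 0.0061]
ee_rot: [0.701, 0.102, 0.699, -0.101]
contact_force: [-0.2, -1.0, 5.1]
width: 0.0156
```

Call:
step_arm([
  {"grip": 0, "delta_pos": [0, 0, 0.01], "twist": 0},
  {"grip": 0, "delta_pos": [0, 0, 0.02], "twist": 0},
  {"grip": 0, "delta_pos": [0, 0, 0.03], "twist": 0},
  {"grip": 0, "delta_pos": [0, 0, 0.03], "twist": 0},
  {"grip": 0, "delta_pos": [0, 0, 0], "twist": 0},
  {"grip": 0, "delta_pos": [0, 0, 0], "twist": 0},
])

```text
clock: 3.87
position: [0.3784, 0.2774, 0.0969]
ee_rot: [0.702, 0.103, 0.698, -0.1]
contact_force: [-0.5, -0.2, -0.5]
width: 0.0155
```

```bash
python3 - <<'E'
from h import *
a=snap('wrist','w2');snap('side','s2');snap('scene','sc2')
s=manip.get_state();print(s['clock'],s['position'],s['contact_force'],s['moment'],s['width'])
w=cv2.resize(cv2.imread('pics/w2.png')[100:360,100:412],(480,400),interpolation=cv2.INTER_CUBIC)
x=cv2.resize(cv2.imread('pics/s2.png')[150:310,180:308],(320,400),interpolation=cv2.INTER_CUBIC)
cv2.imwrite('pics/c2.png',np.hstack([w,x]))
E
```

```text
4.0167 [0.37596142 0.27611793 0.09374601] [-0.4300524   0.4107536  -0.55220108] [-0.03143199  0.07036895 -0.03656084] 0.015436022354488826
```

View pics/c2.png

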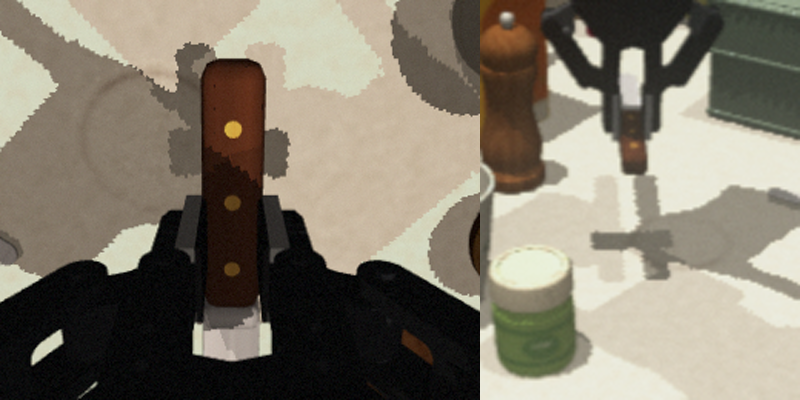

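```bash
cat >> h.py <<'E'
def toolplane(f,uv):
    # intersect with tool y=0 plane, result in tool coords
    d=cal(f);M=np.array(d['mount']);p=cv2.undistortPoints(np.array([[uv]],float),K(d),np.array(d['D'],float))[0,0]
    c=M[:3,3];r=M[:3,:3]@np.array([p[0],p[1],1.]);return c-r*c[1]/r[1] if 0 else (c,r)
E
python3 - <<'E'
from h import *
# predict: knife level/pitched by a (tip up +), grasp knife x=g at tool z=0, underside depth b below grasp
d=cal('w2');M=np.array(d['mount']);
def pr(P):
    P=(np.linalg.inv(M)@np.r_[P,1])[:3]
    u=cv2.projectPoints(P.reshape(1,1,3),np.zeros(3),np.zeros(3),K(d),np.array(d['D'],float))[0].ravel()
    return (u-100)/.65
# tool z = backwards(-knife x): tool coords of knife pt (kx,kz): x down, z back
for a in (0,.1,.2,.3,.4):
  o=[]
  for kx,kz in ((-90,16),(-75,16),(0,9.25),(75,8)):
    dx,dz=kx+33,kz-16*.5-.0
    f=dx*np.cos(a)-dz*np.sin(a); h=dx*np.sin(a)+dz*np.cos(a)
    # grasp height: knife mid about 4 mm above TCP
    o.append(pr(np.array([-.004-h/1000,0,-f/1000])).round(0))
  print(a,*o)
E
```

```text
0 [233. 389.] [233. 354.] [233. 132.] [ 233. -143.]
0.1 [233. 377.] [233. 346.] [233. 136.] [ 233. -152.]
0.2 [233. 366.] [233. 338.] [233. 141.] [ 233. -159.]
0.3 [232. 353.] [233. 330.] [233. 148.] [ 233. -161.]
0.4 [232. 340.] [232. 321.] [233. 156.] [ 233. -156.]
```

```bash
python3 - <<'E'
from h import *
d=cal('w2');M=np.array(d['mount']);
def pr(P):
    P=(np.linalg.inv(M)@np.r_[P,1])[:3]
    u=cv2.projectPoints(P.reshape(1,1,3),np.zeros(3),np.zeros(3),K(d),np.array(d['D'],float))[0].ravel()
    return ((u-100)/.65).round(0)[1]
for a in (-.1,0,.1,.2,.3,.4):
  o=[]
  for kx,kz in ((-90,12),(-8,16),(0,9.25),(75,8)):
    dx,dz=kx+33,kz-8
    f=dx*np.cos(a)-dz*np.sin(a); h=dx*np.sin(a)+dz*np.cos(a)
    o.append(pr(np.array([-.004-h/1000,0,f/1000])))
  # widths at handle end
  print(a,o)
a=[pr(np.array([-.004,0,z])) for z in (-.06,0)];print(a)
for n in('scene','side'):
  f={'scene':'sc2','side':'s2'}[n]
  s=cal('w2')['s']['position']; u=np.array([np.cos(np.radians(-16.6)),np.sin(np.radians(-16.6)),0])
  for a in(0,.2,.4): print(n,a,[(proj(f,s+[0,0,.004]+np.cos(a)*x*u+[0,0,np.sin(a)*x])[0]).round(0) for x in(-.057,.033,.108)])
x=np.hstack([cv2.resize(cv2.imread(f'pics/{f}.png')[160:300,180:320],(400,400),interpolation=cv2.INTER_CUBIC) for f in('sc2','s2')]);cv2.imwrite('pics/c3.png',x)
E
```

```text
-0.1 [np.float64(57.0), np.float64(308.0), np.float64(312.0), np.float64(447.0)]
0 [np.float64(52.0), np.float64(311.0), np.float64(318.0), np.float64(472.0)]
0.1 [np.float64(50.0), np.float64(313.0), np.float64(324.0), np.float64(497.0)]
0.2 [np.float64(49.0), np.float64(315.0), np.float64(329.0), np.float64(522.0)]
0.3 [np.float64(50.0), np.float64(316.0), np.float64(333.0), np.float64(547.0)]
0.4 [np.float64(54.0), np.float64(316.0), np.float64(336.0), np.float64(572.0)]
[np.float64(40.0), np.float64(230.0)]
scene 0 [array([273., 208.]), array([255., 182.]), array([243., 164.])]
scene 0.2 [array([272., 213.]), array([255., 179.]), array([243., 155.])]
scene 0.4 [array([272., 217.]), array([256., 177.]), array([244., 147.])]
side 0 [array([241., 216.]), array([238., 194.]), array([236., 179.])]
side 0.2 [array([241., 222.]), array([238., 191.]), array([236., 169.])]
side 0.4 [array([240., 226.]), array([238., 188.]), array([236., 161.])]
```

View pics/c3.png

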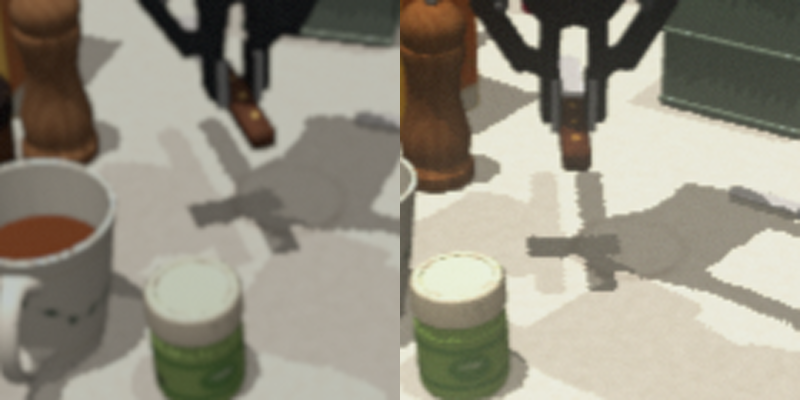

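```bash
cat > fit.py <<'E'
from h import *
from scipy.optimize import least_squares
side=[(57,102),(150,47),(333,83),(250,143),(57,182),(250,222),(60,275),(238,317)]
sc=[(45,128),(90,47),(287,62),(258,150),(45,203),(262,220),(57,290),(242,308)]
A,B=.0665,.0685
obj=np.array([(A,B,.125),(A,-B,.125),(-A,-B,.125),(-A,B,.125),(A,B,.068),(-A,B,.068),(.063,.065,0),(-.063,.065,0)])
s1=np.array(side)/3.634+[255,120]; s2=np.array(sc)/3.634+[250,90]
def W(p,o=obj):
    c,s=np.cos(p[2]),np.sin(p[2]); return np.c_[p[0]+c*o[:,0]-s*o[:,1],p[1]+s*o[:,0]+c*o[:,1],o[:,2]]
f=lambda p:np.r_[(proj('side0',W(p))-s1).ravel(),(proj('scene0',W(p))-s2).ravel()]
r=least_squares(f,[.554,.039,.7],loss='soft_l1');print(r.x,np.degrees(r.x[2]));print(f(r.x).reshape(-1,2).round(1).tolist())
E
python3 fit.py
```

```text
[0.5639016  0.0341229  0.67942938] 38.9284360502325
[[0.1, -0.5], [-0.7, -0.5], [-1.0, -1.5], [1.2, -1.0], [-0.7, 0.3], [-0.9, 1.3], [-0.4, 0.6], [-0.8, 1.3], [0.7, -2.0], [1.8, -1.5], [0.2, -1.6], [0.5, -2.8], [1.1, -0.3], [-2.0, 0.8], [-0.0, 0.2], [0.7, 1.3]]
```

Call:
step_arm([
  {"grip": 0, "delta_pos": [0.001, -0.0385, 0], "twist": 5.6},
  {"grip": 0, "delta_pos": [0.001, -0.0385, 0], "twist": 5.6},
  {"grip": 0, "delta_pos": [0.001, -0.0385, 0], "twist": 5.6},
  {"grip": 0, "delta_pos": [0.001, -0.0385, 0], "twist": 5.6},
  {"grip": 0, "delta_pos": [0.001, -0.0385, 0], "twist": 5.6},
  {"grip": 0, "delta_pos": [0.001, -0.0385, 0], "twist": 5.6},
  {"grip": 0, "delta_pos": [0.001, -0.0385, 0], "twist": 5.6},
  {"grip": 0, "delta_pos": [0.001, -0.0385, 0], "twist": 5.6},
  {"grip": 0, "delta_pos": [0.001, -0.0385, 0], "twist": 5.6},
  {"grip": 0, "delta_pos": [0.001, -0.0385, 0], "twist": 5.6},
])

```text
clock: 4.85
position: [0.3852, -0.0914, 0.0929]
ee_rot: [0.669, -0.225, 0.671, 0.227]
contact_force: [1.8, 0.1, -1.2]
width: 0.0142
```

Call:
step_arm([
  {"grip": 0, "delta_pos": [0, 0, -0.02], "twist": 0},
  {"grip": 0, "delta_pos": [0, 0, -0.018], "twist": 0},
  {"grip": 0, "delta_pos": [0, 0, 0], "twist": 0},
  {"grip": 0, "delta_pos": [0, 0, 0], "twist": 0},
])

```text
clock: 5.18
position: [0.3855, -0.0905, 0.055]
ee_rot: [0.669, -0.223, 0.672, 0.225]
contact_force: [-0.3, 0.6, -0.1]
width: 0.0148
```

```bash
python3 - <<'E'
from h import *
snap('wrist','w3');snap('side','s3');snap('scene','sc3')
s=manip.get_state();print(s['clock'],s['position'],s['contact_force'],s['moment'],s['width'],s['qpos'])
def c(f,x,y,w,h,o): return cv2.resize(cv2.imread(f'pics/{f}.png')[y:y+h,x:x+w],o,interpolation=cv2.INTER_CUBIC)
cv2.imwrite('pics/c4.png',np.vstack([np.hstack([c('s3',250,130,130,98,(400,300)),c('sc3',240,90,130,98,(400,300))]),np.pad(cv2.resize(cv2.imread('pics/w3.png'),(400,300)),((0,0),(0,400),(0,0)))]))
E
```

```text
5.3333 [ 0.38767888 -0.0907573   0.056771  ] [ 0.45451139  0.29607957 -0.24325437] [-0.02497659  0.03570074  0.06232677] 0.014934121540102478 [-4.05203962e-01  2.02054979e-01  2.12319853e+00  6.58089801e-05
  8.15712847e-01 -2.62307156e+00]
```

View pics/c4.png

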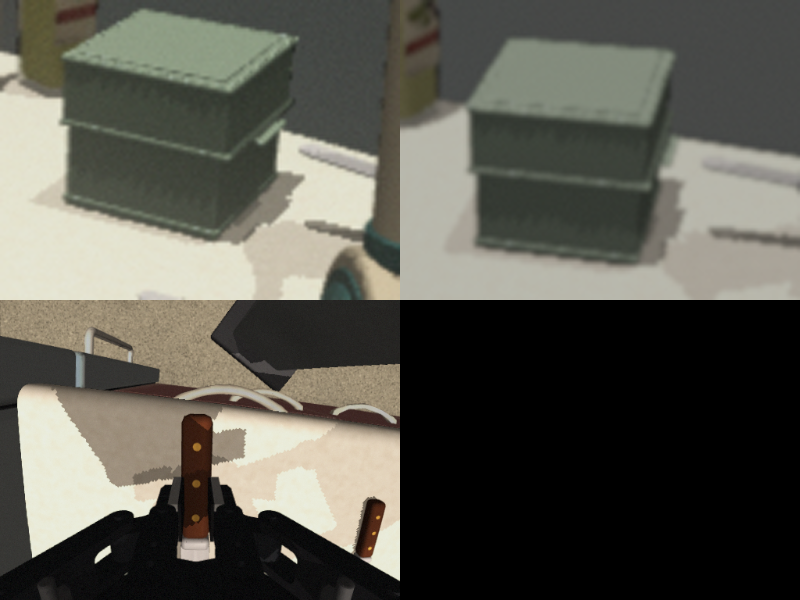

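```bash
python3 - <<'E'
from h import *
c1,r1=ray(cal('s3'),(347.5,179.6));c2,r2=ray(cal('sc3'),(338.2,143.3))
A=np.c_[r1,-r2];t=np.linalg.lstsq(A,c2-c1,rcond=None)[0];print('tip',c1+r1*t[0],c2+r2*t[1])
for z in(.056,.060,.064):print(z,onz('s3',(347.5,179.6),z),onz('sc3',(338.2,143.3),z))
s=cal('s3')['s'];from scipy.spatial.transform import Rotation as R
q=s['ee_rot'];m=R.from_quat([q[1],q[2],q[3],q[0]]).as_matrix();print('expected tip',s['position']+.107*m[:,2],m[:,2])
for uv in((341.3,170.8),(333.9,175.7)):print('lip',onz('s3',uv,.0685))
th=.6794;T=lambda p:np.array([.564+np.cos(th)*p[0]-np.sin(th)*p[1],.034+np.sin(th)*p[0]+np.cos(th)*p[1],p[2]])
P=[T((-.081,y,.068)) for y in(-.026,.026)];print(P);print(proj('s3',P),proj('sc3',P))
E
```

```text
tip [ 0.48870786 -0.03228364  0.05545972] [ 0.48876465 -0.03262702  0.05604121]
0.056 [ 0.48764704 -0.03154412  0.056     ] [ 0.48882058 -0.03268756  0.056     ]
0.06 [ 0.47979316 -0.02606903  0.06      ] [ 0.4833923  -0.02681136  0.06      ]
0.064 [ 0.47193928 -0.02059394  0.064     ] [ 0.47796402 -0.02093516  0.064     ]
expected tip [ 0.47197825 -0.02614747  0.05570269] [ 0.79834045  0.60220525 -0.00116743]
lip [ 0.51343335 -0.02924637  0.0685    ]
lip [0.49322015 0.00308984 0.0685    ]
[array([ 0.51732255, -0.03712113,  0.068     ]), array([0.48464958, 0.00333226, 0.068     ])]
[[343.2530331  169.99557415]
 [335.72813371 177.29248251]] [[331.49555013 134.2692087 ]
 [328.8715282  143.68942146]]
```

Call:
step_arm([
  {"grip": 0, "delta_pos": [0.005, -0.006, 0], "twist": 0},
  {"grip": 0, "delta_pos": [0.008, 0.006, 0], "twist": 0.7},
  {"grip": 0, "delta_pos": [0.008, 0.006, 0], "twist": 0.8},
  {"grip": 0, "delta_pos": [0.007, 0.006, 0], "twist": 0},
  {"grip": 0, "delta_pos": [0.005, 0.004, 0], "twist": 0},
  {"grip": 0, "delta_pos": [0, 0, 0], "twist": 0},
  {"grip": 0, "delta_pos": [0, 0, 0], "twist": 0},
])

```text
clock: 5.92
position: [0.4205, -0.0744, 0.0563]
ee_rot: [0.667, -0.234, 0.667, 0.234]
contact_force: [-0.7, 0.1, -1.0]
width: 0.0148
```

```bash
python3 - <<'E'
from h import *
snap('side','s4');snap('scene','sc4')
s=manip.get_state();print(s['clock'],s['position'],s['contact_force'],s['moment'],s['width'],s['qpos'])
def c(f,x,y,w,h,o): return cv2.resize(cv2.imread(f'pics/{f}.png')[y:y+h,x:x+w],o,interpolation=cv2.INTER_CUBIC)
cv2.imwrite('pics/c5.png',np.hstack([c('s4',310,145,70,70,(400,400)),c('sc4',300,110,70,70,(400,400))]))
E
```

```text
6.0167 [ 0.41982324 -0.07475833  0.05619134] [0.63760717 0.05144394 0.0616934 ] [-0.00527189 -0.0325447  -0.04896379] 0.014658023349281537 [-3.39584154e-01  2.40265717e-01  2.06748123e+00 -1.78042734e-04
  8.34768774e-01 -2.58303934e+00]
```

View pics/c5.png

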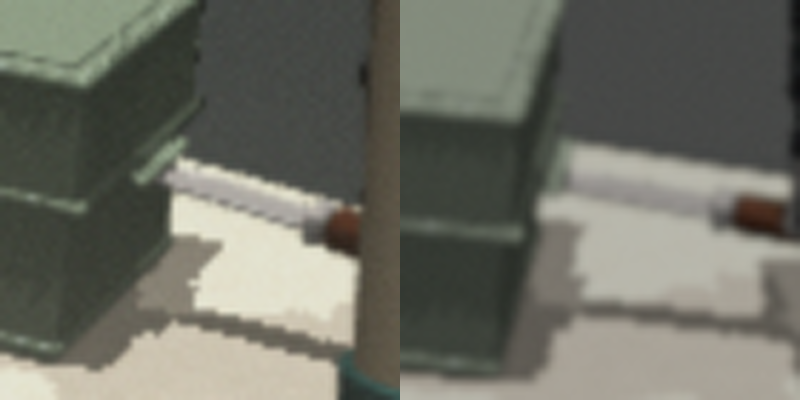

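```bash
python3 - <<'E'
import numpy as np
r=.1415;th=np.arange(0,1.81,.1)
x=r*(1-np.cos(th));z=r*np.sin(th)
for a,dx,dz in zip(th[1:],np.diff(x),np.diff(z)): print(round(a,1),[round(dx*.777,4),round(dx*.629,4),round(dz,4)])
E
```

```text
0.1 [np.float64(0.0005), np.float64(0.0004), np.float64(0.0141)]
0.2 [np.float64(0.0016), np.float64(0.0013), np.float64(0.014)]
0.3 [np.float64(0.0027), np.float64(0.0022), np.float64(0.0137)]
0.4 [np.float64(0.0038), np.float64(0.0031), np.float64(0.0133)]
0.5 [np.float64(0.0048), np.float64(0.0039), np.float64(0.0127)]
0.6 [np.float64(0.0057), np.float64(0.0047), np.float64(0.0121)]
0.7 [np.float64(0.0067), np.float64(0.0054), np.float64(0.0113)]
0.8 [np.float64(0.0075), np.float64(0.0061), np.float64(0.0103)]
0.9 [np.float64(0.0083), np.float64(0.0067), np.float64(0.0093)]
1.0 [np.float64(0.0089), np.float64(0.0072), np.float64(0.0082)]
1.1 [np.float64(0.0095), np.float64(0.0077), np.float64(0.007)]
1.2 [np.float64(0.01), np.float64(0.0081), np.float64(0.0058)]
1.3 [np.float64(0.0104), np.float64(0.0084), np.float64(0.0045)]
1.4 [np.float64(0.0107), np.float64(0.0087), np.float64(0.0031)]
1.5 [np.float64(0.0109), np.float64(0.0088), np.float64(0.0017)]
1.6 [np.float64(0.011), np.float64(0.0089), np.float64(0.0003)]
1.7 [np.float64(0.011), np.float64(0.0089), np.float64(-0.0011)]
1.8 [np.float64(0.0108), np.float64(0.0088), np.float64(-0.0025)]
```

Call:
step_arm([
  {"grip": 0, "delta_pos": [0, 0, 0.005], "twist": 0},
  {"grip": 0, "delta_pos": [0, 0, 0.004], "twist": 0},
  {"grip": 0, "delta_pos": [0, 0, 0.003], "twist": 0},
  {"grip": 0, "delta_pos": [0, 0, 0], "twist": 0},
  {"grip": 0, "delta_pos": [0, 0, 0], "twist": 0},
], force=120)

```text
clock: 6.43
position: [0.4201, -0.0752, 0.0686]
ee_rot: [0.668, -0.233, 0.668, 0.233]
contact_force: [-0.4, 0.6, -1.7]
width: 0.0145
```

Call:
step_arm([
  {"grip": 0, "delta_pos": [0.0005, 0.0004, 0.007], "twist": 0},
  {"grip": 0, "delta_pos": [0.0005, 0.0004, 0.007], "twist": 0},
  {"grip": 0, "delta_pos": [0.001, 0.0006, 0.007], "twist": 0},
  {"grip": 0, "delta_pos": [0.001, 0.0006, 0.007], "twist": 0},
  {"grip": 0, "delta_pos": [0.0027, 0.0022, 0.0137], "twist": 0},
  {"grip": 0, "delta_pos": [0, 0, 0], "twist": 0},
])

```text
clock: 6.93
position: [0.4284, -0.0713, 0.1126]
ee_rot: [0.669, -0.234, 0.666, 0.232]
contact_force: [1.4, -0.6, -0.9]
width: 0.0145
```

```bash
python3 - <<'E'
from h import *
snap('side','s5');snap('scene','sc5')
s=manip.get_state();print(s['clock'],s['position'],s['contact_force'],s['moment'],s['width'],s['qpos'])
def c(f,x,y,w,h,o): return cv2.resize(cv2.imread(f'pics/{f}.png')[y:y+h,x:x+w],o,interpolation=cv2.INTER_CUBIC)
cv2.imwrite('pics/c6.png',np.hstack([c('s5',265,100,110,110,(400,400)),c('sc5',250,70,110,110,(400,400))]))
E
```

```text
7.0333 [ 0.42706038 -0.07103492  0.11090523] [ 0.39693286  0.01474252 -0.55406561] [-0.00151168 -0.00601242 -0.06441272] 0.014667878974628939 [-3.25991165e-01  1.71680214e-01  1.98082209e+00  2.34960348e-04
  9.86107287e-01 -2.56927720e+00]
```

View pics/c6.png

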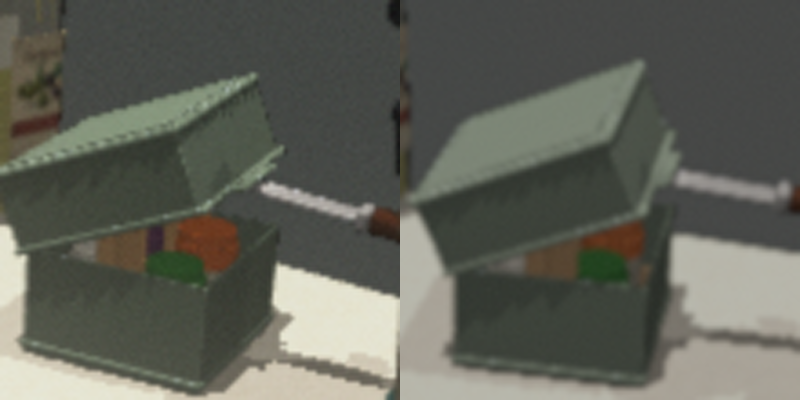

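Call:
step_arm([
  {"grip": 0, "delta_pos": [0.0048, 0.0039, 0.0133], "twist": 0},
  {"grip": 0, "delta_pos": [0.0058, 0.0047, 0.0127], "twist": 0},
  {"grip": 0, "delta_pos": [0.0062, 0.005, 0.0121], "twist": 0},
  {"grip": 0, "delta_pos": [0.0067, 0.0054, 0.0113], "twist": 0},
  {"grip": 0, "delta_pos": [0.0075, 0.0061, 0.0103], "twist": 0},
  {"grip": 0, "delta_pos": [0.0083, 0.0067, 0.0093], "twist": 0},
  {"grip": 0, "delta_pos": [0.0089, 0.0072, 0.0082], "twist": 0},
  {"grip": 0, "delta_pos": [0.0095, 0.0077, 0.007], "twist": 0},
  {"grip": 0, "delta_pos": [0, 0, 0], "twist": 0},
])

```text
clock: 7.78
position: [0.4859, -0.0235, 0.195]
ee_rot: [0.669, -0.234, 0.666, 0.233]
contact_force: [0.5, -0.9, -1.6]
width: 0.0147
```

```bash
python3 - <<'E'
from h import *
snap('side','s6');snap('scene','sc6')
s=manip.get_state();print(s['clock'],s['position'],s['contact_force'],s['moment'],s['width'],s['qpos'])
def c(f,x,y,w,h,o): return cv2.resize(cv2.imread(f'pics/{f}.png')[y:y+h,x:x+w],o,interpolation=cv2.INTER_CUBIC)
cv2.imwrite('pics/c7.png',np.hstack([c('s6',255,70,130,130,(400,400)),c('sc6',240,40,130,130,(400,400))]))
E
```

```text
7.8833 [ 0.48346415 -0.02410455  0.19373943] [-0.33419168 -0.37181863  0.08672957] [-0.02976826  0.0192394   0.04052044] 0.014852407679685226 [-1.93576227e-01  1.65394258e-01  1.75149825e+00 -1.47410257e-04
  1.22537083e+00 -2.43727413e+00]
```

View pics/c7.png

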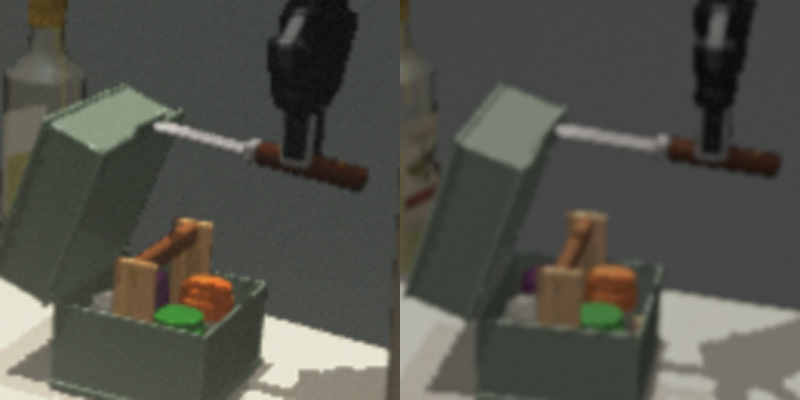

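Call:
step_arm([
  {"grip": 0, "delta_pos": [0.0105, 0.0085, 0.0065], "twist": 0},
  {"grip": 0, "delta_pos": [0.0104, 0.0084, 0.005], "twist": 0},
  {"grip": 0, "delta_pos": [0.0107, 0.0087, 0.0035], "twist": 0},
  {"grip": 0, "delta_pos": [0.0109, 0.0088, 0.002], "twist": 0},
  {"grip": 0, "delta_pos": [0.011, 0.0089, 0.0003], "twist": 0},
  {"grip": 0, "delta_pos": [0.011, 0.0089, -0.001], "twist": 0},
  {"grip": 0, "delta_pos": [0.0105, 0.0086, -0.002], "twist": 0},
  {"grip": 0, "delta_pos": [0, 0, 0], "twist": 0},
  {"grip": 0, "delta_pos": [0, 0, 0], "twist": 0},
])

```text
clock: 8.63
position: [0.5591, 0.0371, 0.208]
ee_rot: [0.667, -0.233, 0.668, 0.234]
contact_force: [-0.7, 0.2, 0.4]
width: 0.0146
```

```bash
python3 - <<'E'
from h import *
snap('side','s7');snap('scene','sc7')
s=manip.get_state();print(s['clock'],s['position'],s['contact_force'],s['moment'],s['width'],s['qpos'])
def c(f,x,y,w,h,o): return cv2.resize(cv2.imread(f'pics/{f}.png')[y:y+h,x:x+w],o,interpolation=cv2.INTER_CUBIC)
cv2.imwrite('pics/c8.png',np.hstack([c('s7',235,60,140,140,(400,400)),c('sc7',230,30,140,140,(400,400))]))
E
```

```text
8.7333 [0.55829111 0.03656729 0.20830206] [0.19017669 0.85341417 0.35058665] [ 0.01444628 -0.06659571  0.00960493] 0.014301869407441496 [-5.88411597e-02  2.66963667e-01  1.57603888e+00 -1.83548823e-04
  1.29941037e+00 -2.30199476e+00]
```

View pics/c8.png

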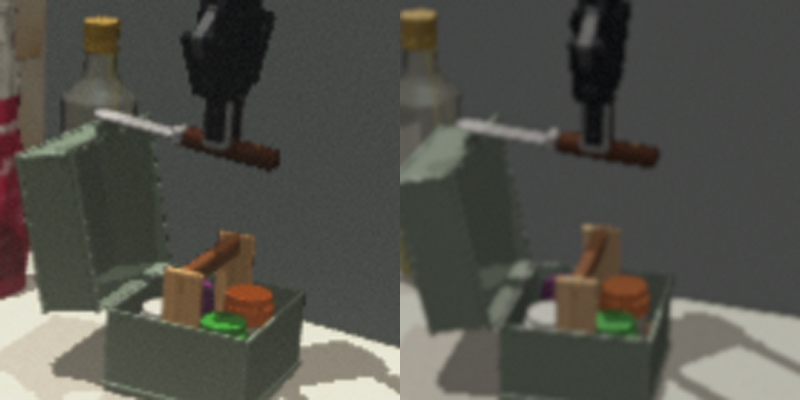

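```bash
cat > lid.py <<'E'
from h import *
def lid(f,off,sc,th,p=(.564,.034,.6794)):
    o=[]
    for x,y,z in((-.1345,.0685,.055),(-.0015,.0685,.055),(-.1345,.0685,-.002),(-.1345,-.0685,-.002),(-.149,.026,-.002),(-.149,-.026,-.002),(-.1345,-.0685,.055)):
        c,s=np.cos(th),np.sin(th); X=.068+x*c+z*s; Z=.07-x*s+z*c
        o.append((p[0]+np.cos(p[2])*X-np.sin(p[2])*y,p[1]+np.sin(p[2])*X+np.cos(p[2])*y,Z))
    return ((proj(f,o)-off)/sc).round(0).astype(int).tolist()
if __name__=='__main__':
  for th in(1.3,1.4,1.5,1.6,1.7,1.8):print(th,lid('s7',[235,60],.35,th),lid('sc7',[230,30],.35,th))
E
python3 lid.py
```

```text
1.3 [[85, 138], [44, 282], [147, 167], [217, 131], [176, 139], [202, 125], [159, 105]] [[69, 156], [32, 304], [139, 180], [175, 125], [156, 145], [170, 124], [112, 103]]
1.4 [[69, 139], [42, 288], [132, 161], [203, 125], [159, 132], [186, 119], [144, 106]] [[51, 158], [30, 310], [122, 175], [160, 120], [138, 139], [152, 119], [96, 105]]
1.5 [[53, 141], [41, 294], [117, 156], [189, 121], [143, 127], [170, 114], [130, 108]] [[34, 162], [30, 316], [105, 172], [144, 117], [120, 135], [135, 115], [80, 109]]
1.6 [[39, 145], [41, 300], [102, 153], [174, 118], [126, 124], [154, 111], [116, 112]] [[17, 167], [30, 321], [88, 170], [129, 116], [101, 134], [117, 114], [65, 114]]
1.7 [[25, 151], [41, 306], [86, 152], [160, 117], [110, 123], [138, 110], [103, 117]] [[2, 174], [30, 327], [71, 170], [114, 116], [83, 134], [99, 114], [51, 120]]
1.8 [[12, 158], [42, 312], [72, 152], [147, 118], [94, 123], [122, 111], [90, 124]] [[-13, 182], [32, 333], [55, 171], [99, 117], [65, 136], [82, 116], [38, 128]]
```

Call:
step_arm([
  {"grip": 0, "delta_pos": [-0.015, -0.012, 0], "twist": 0},
  {"grip": 0, "delta_pos": [-0.03, -0.025, 0], "twist": 0},
  {"grip": 0, "delta_pos": [-0.03, -0.025, 0], "twist": 0},
  {"grip": 0, "delta_pos": [-0.03, -0.025, 0], "twist": 0},
  {"grip": 0, "delta_pos": [-0.03, -0.012, 0], "twist": -6},
  {"grip": 0, "delta_pos": [-0.03, -0.012, 0], "twist": -6},
  {"grip": 0, "delta_pos": [-0.008, 0, -0.03], "twist": -6},
  {"grip": 0, "delta_pos": [0, 0, -0.038], "twist": -6},
  {"grip": 0, "delta_pos": [0, 0, -0.038], "twist": 0},
  {"grip": 0, "delta_pos": [0, 0, -0.038], "twist": 0},
])

```text
clock: 9.57
position: [0.3848, -0.0748, 0.064]
ee_rot: [0.702, -0.089, 0.701, 0.088]
contact_force: [0.8, -0.1, -1.1]
width: 0.0145
```

Call:
step_arm([
  {"grip": 0, "delta_pos": [0, 0, -0.03], "twist": 0},
  {"grip": 0, "delta_pos": [0, 0, 0], "twist": 0},
  {"grip": 0, "delta_pos": [0, 0, -0.01], "twist": 0},
  {"grip": 0, "delta_pos": [0, 0, -0.008], "twist": 0},
  {"grip": 0, "delta_pos": [0, 0, -0.006], "twist": 0},
  {"grip": 0, "delta_pos": [0, 0, 0], "twist": 0},
  {"grip": 0, "delta_pos": [0, 0, 0], "twist": 0},
])

```text
clock: 10.15
position: [0.3867, -0.0747, 0.0119]
ee_rot: [0.702, -0.09, 0.701, 0.089]
contact_force: [0.8, 1.0, 7.4]
width: 0.0146
```

```bash
python3 - <<'E'
from h import *
s=manip.get_state();print(s['clock'],s['position'],s['contact_force'],s['moment'],s['width'],s['qpos'])
E
```

```text
10.15 [ 0.38668741 -0.07465827  0.01189566] [0.84883352 1.00010741 7.38105483] [ 0.12208478  0.46114223 -0.00675681] 0.01457347660676207 [-3.68074656e-01  2.74809211e-01  2.19167871e+00  3.51880613e-04
  6.73058411e-01 -2.19225227e+00]
```

Call:
step_arm([
  {"grip": 0, "delta_pos": [0, 0, -0.003], "twist": 0},
  {"grip": 0, "delta_pos": [0, 0, 0], "twist": 0},
], force=30)

```text
clock: 10.32
position: [0.3873, -0.0745, 0.0096]
ee_rot: [0.703, -0.089, 0.7, 0.089]
contact_force: [0.0, 2.7, 16.2]
width: 0.0147
```

Call:
step_arm([
  {"grip": 0.25, "delta_pos": [0, 0, 0], "twist": 0},
  {"grip": 0.5, "delta_pos": [0, 0, 0], "twist": 0},
  {"grip": 0.5, "delta_pos": [0, 0, 0], "twist": 0},
  {"grip": 0.5, "delta_pos": [0, 0, 0], "twist": 0},
  {"grip": 0.5, "delta_pos": [0, 0, 0], "twist": 0},
])

```text
clock: 10.73
position: [0.3856, -0.0744, 0.0077]
ee_rot: [0.701, -0.089, 0.701, 0.089]
contact_force: [-0.4, 0.1, 1.0]
width: 0.0427
```

Call:
step_arm([
  {"grip": 0.5, "delta_pos": [0, 0, 0.01], "twist": 0},
  {"grip": 0.5, "delta_pos": [0, 0, 0.03], "twist": 0},
  {"grip": 0.5, "delta_pos": [0, 0, 0.04], "twist": 0},
  {"grip": 0.5, "delta_pos": [0, 0, 0.04], "twist": 0},
  {"grip": 0.5, "delta_pos": [0, 0, 0.04], "twist": 0},
  {"grip": 0.5, "delta_pos": [0, 0, 0.04], "twist": 0},
  {"grip": 0.5, "delta_pos": [0, 0, 0.035], "twist": 0},
  {"grip": 0.5, "delta_pos": [0, 0, 0], "twist": 0},
])

```text
clock: 11.4
position: [0.3896, -0.0758, 0.2493]
ee_rot: [0.706, -0.092, 0.697, 0.087]
contact_force: [0.2, -0.0, 0.2]
width: 0.0427
```

```bash
python3 - <<'E'
from h import *
snap('wrist','w9');snap('side','s9');snap('scene','sc9')
s=manip.get_state();print(s['clock'],s['position'],s['contact_force'],s['width'],s['qpos'])
def c(f,x,y,w,h,o): return cv2.resize(cv2.imread(f'pics/{f}.png')[y:y+h,x:x+w],o,interpolation=cv2.INTER_CUBIC)
cv2.imwrite('pics/c9.png',np.vstack([cv2.resize(cv2.imread('pics/w9.png'),(400,300)).repeat(1,0) if 0 else np.hstack([c('w9',0,0,512,384,(400,300)),c('s9',225,60,160,120,(400,300))]),np.hstack([c('sc9',225,40,160,120,(400,300)),c('sc9',270,150,120,90,(400,300))])]))
E
```

```text
11.55 [ 0.38510594 -0.07414863  0.2420921 ] [ 1.6338242  -0.0736052   0.05864775] 0.042798354755092985 [-3.68107967e-01 -1.26957107e-02  1.82626005e+00 -2.04763760e-06
  1.32870830e+00 -2.19222658e+00]
```

View pics/c9.png

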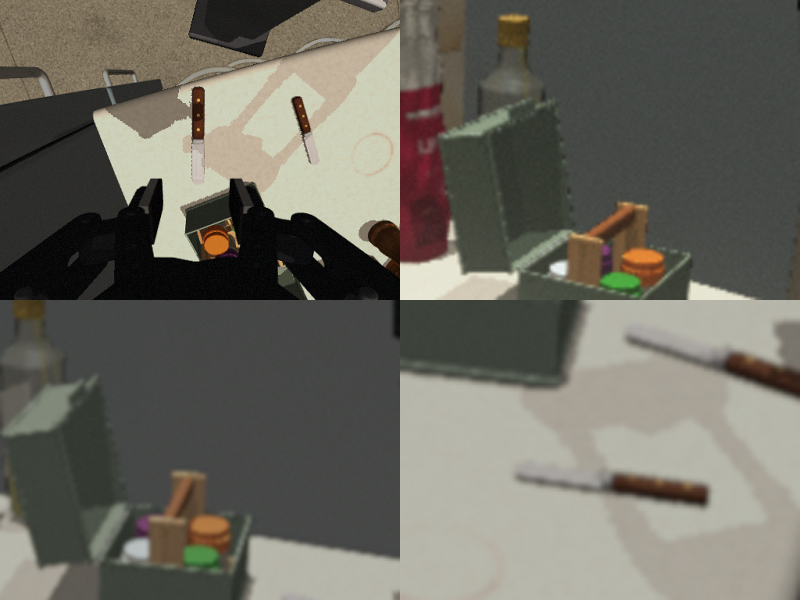

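```bash
python3 - <<'E'
from h import *
for f,L in(('s9',((299,154.8),(317.8,142.4))),('sc9',((291.8,127.2),(300.2,108.8)))):
  p=[onz(f,u,.116) for u in L]; d=p[0]-p[1]; print(p,'mid',(p[0]+p[1])/2,'len',np.linalg.norm(d),'yaw',np.degrees(np.arctan2(d[1],d[0]))-90)
from lid import lid
for th in(1.6,1.7,1.8):print(th,lid('s9',[225,60],.4,th),lid('sc9',[225,40],.4,th))
E
```

```text
[array([0.52949815, 0.07776555, 0.116     ]), array([ 0.59344384, -0.0063057 ,  0.116     ])] mid [0.561471   0.03572993 0.116     ] len 0.1056268303590778 yaw 37.25709207184609
[array([0.53003397, 0.07955532, 0.116     ]), array([ 0.60045609, -0.00638912,  0.116     ])] mid [0.56524503 0.0365831  0.116     ] len 0.11111130842553511 yaw 39.330888190185874
1.6 [[59, 127], [61, 262], [114, 134], [178, 104], [135, 108], [160, 97], [126, 98]] [[28, 121], [38, 256], [90, 124], [125, 76], [101, 92], [115, 75], [69, 74]]
1.7 [[47, 132], [61, 268], [101, 133], [165, 103], [121, 107], [146, 96], [115, 103]] [[14, 127], [39, 261], [75, 123], [112, 76], [85, 92], [99, 75], [57, 80]]
1.8 [[35, 138], [62, 273], [88, 133], [153, 103], [107, 108], [132, 97], [104, 109]] [[2, 135], [40, 267], [60, 125], [99, 78], [69, 94], [84, 76], [46, 87]]
```

Call:
step_arm([
  {"grip": 0.5, "delta_pos": [0.018, 0.011, 0], "twist": -6.5},
  {"grip": 0.5, "delta_pos": [0.018, 0.011, 0], "twist": -6.5},
  {"grip": 0.5, "delta_pos": [0.018, 0.011, 0], "twist": -6.5},
  {"grip": 0.5, "delta_pos": [0.018, 0.011, 0], "twist": -6.5},
  {"grip": 0.5, "delta_pos": [0.018, 0.011, 0], "twist": -6.5},
  {"grip": 0.5, "delta_pos": [0.018, 0.011, 0], "twist": -6.5},
  {"grip": 0.5, "delta_pos": [0.018, 0.011, 0], "twist": -6.5},
  {"grip": 0.5, "delta_pos": [0.018, 0.011, 0], "twist": -6.5},
  {"grip": 0.5, "delta_pos": [0.018, 0.011, 0], "twist": -6.5},
  {"grip": 0.5, "delta_pos": [0.017, 0.0105, 0], "twist": -7},
])

```text
clock: 12.38
position: [0.5642, 0.0359, 0.2394]
ee_rot: [0.636, 0.305, 0.639, -0.307]
contact_force: [-0.1, -0.0, -0.1]
width: 0.0425
```

Call:
step_arm([
  {"grip": 0.5, "delta_pos": [0, 0, 0], "twist": 0},
  {"grip": 0.5, "delta_pos": [0, 0, 0], "twist": 0},
  {"grip": 0.5, "delta_pos": [0, 0, 0], "twist": 0},
])

```text
clock: 12.63
position: [0.563, 0.0349, 0.2405]
ee_rot: [0.637, 0.303, 0.64, -0.305]
contact_force: [-1.4, 0.4, 0.3]
width: 0.0425
```

```bash
python3 - <<'E'
from h import *
snap('wrist','w10')
s=manip.get_state();print(s['clock'],s['position'],s['contact_force'],s['width'],s['qpos'],np.degrees(s['qpos'][0]-s['qpos'][5]))
im=cv2.imread('pics/w10.png')[:,:,::-1]
th=.6794;c0=np.array([.564,.035])
h=cv2.GaussianBlur(im,(3,3),0)
hsv=cv2.cvtColor(np.ascontiguousarray(h),cv2.COLOR_RGB2HSV)
for y in(.045,.03,.015,0):
  xs=np.arange(-.03,.031,.003)
  P=np.c_[c0[0]+np.cos(th)*xs-np.sin(th)*y,c0[1]+np.sin(th)*xs+np.cos(th)*y,np.full(len(xs),.117)]
  uv=proj('w10',P).round().astype(int); print(y,uv[0],uv[-1])
  print(' '.join('%d/%d/%d'%tuple(hsv[v,u]) if 0<=u<512 and 0<=v<384 else '--' for u,v in uv))
E
```

```text
12.6833 [0.56311983 0.03476208 0.24120358] [-0.24188688  0.09399214  0.44005439] 0.04314515876861084 [-6.14031149e-02  2.56166535e-01  1.50813572e+00 -4.13036062e-04
  1.38071943e+00 -7.43341329e-01] 39.07218157942777
0.045 [218 131] [289 131]
56/170/191 57/169/192 56/170/192 56/171/192 56/171/192 57/171/192 57/170/194 57/172/138 53/168/50 11/180/147 11/178/166 11/177/160 12/139/136 33/13/210 22/26/216 37/10/239 38/9/239 38/9/239 38/9/239 41/9/240 39/7/239
0.03 [218 149] [288 149]
56/171/191 56/173/190 56/170/190 57/170/188 57/172/159 57/171/160 57/172/162 57/171/88 45/154/63 11/178/162 11/179/167 11/177/160 11/143/114 28/15/235 38/12/240 36/11/239 36/11/239 37/10/239 37/10/239 37/10/239 37/10/239
0.015 [219 166] [287 166]
21/117/229 19/156/126 17/147/73 17/121/76 17/128/72 17/172/74 18/194/79 14/150/117 14/149/106 11/178/156 12/179/167 11/179/155 16/143/153 18/123/197 17/90/85 17/85/84 18/87/79 19/85/81 17/82/93 18/112/155 20/120/234
0 [219 182] [287 182]
10/215/186 10/217/186 10/218/186 10/219/185 10/218/186 10/215/186 13/212/202 10/214/119 10/216/86 11/176/159 11/178/168 11/178/159 178/129/81 159/150/68 159/150/146 159/148/158 159/149/159 159/150/151 159/148/136 158/150/133 159/149/135
```

Call:
step_arm([
  {"grip": 0.5, "delta_pos": [0.0005, 0, -0.035], "twist": 0},
  {"grip": 0.5, "delta_pos": [0, 0, -0.035], "twist": 0},
  {"grip": 0.5, "delta_pos": [0, 0, -0.035], "twist": 0},
  {"grip": 0.5, "delta_pos": [0, 0, -0.025], "twist": 0},
  {"grip": 0.5, "delta_pos": [0, 0, -0.015], "twist": 0},
  {"grip": 0.5, "delta_pos": [0, 0, -0.005], "twist": 0},
  {"grip": 0.5, "delta_pos": [0, 0, 0], "twist": 0},
  {"grip": 0.5, "delta_pos": [0, 0, 0], "twist": 0},
])

```text
clock: 13.35
position: [0.5654, 0.0348, 0.0934]
ee_rot: [0.639, 0.305, 0.638, -0.304]
contact_force: [0.1, -0.2, 0.2]
width: 0.043
```

Call:
step_arm([
  {"grip": 0.3, "delta_pos": [0, 0, 0], "twist": 0},
  {"grip": 0.2, "delta_pos": [0, 0, 0], "twist": 0},
  {"grip": 0, "delta_pos": [0, 0, 0], "twist": 0},
  {"grip": 0, "delta_pos": [0, 0, 0], "twist": 0},
  {"grip": 0, "delta_pos": [0, 0, 0], "twist": 0},
  {"grip": 0, "delta_pos": [0, 0, 0], "twist": 0},
], force=60)

```text
clock: 13.85
position: [0.566, 0.035, 0.0941]
ee_rot: [0.639, 0.304, 0.637, -0.304]
contact_force: [-1.2, -0.3, 6.0]
width: 0.0111
```

Call:
step_arm([
  {"grip": 0, "delta_pos": [0, 0, 0.004], "twist": 0},
  {"grip": 0, "delta_pos": [0, 0, 0.008], "twist": 0},
  {"grip": 0, "delta_pos": [0, 0, 0.01], "twist": 0},
  {"grip": 0, "delta_pos": [0, 0, 0], "twist": 0},
  {"grip": 0, "delta_pos": [0, 0, 0], "twist": 0},
], force=90)

```text
clock: 14.27
position: [0.5657, 0.0352, 0.1152]
ee_rot: [0.639, 0.305, 0.638, -0.304]
contact_force: [0.2, 0.2, -4.6]
width: 0.0103
```

```bash
python3 - <<'E'
from h import *
s=manip.get_state();print(s['clock'],s['position'],s['contact_force'],s['moment'],s['width'])
E
```

```text
14.2667 [0.56568653 0.03519748 0.11516408] [ 0.22087744  0.17999775 -4.56159655] [-0.00704662  0.0037219   0.02085364] 0.010311073436434047
```

Call:
step_arm([
  {"grip": 0, "delta_pos": [0, 0, 0.008], "twist": 0},
  {"grip": 0, "delta_pos": [0, 0, 0.014], "twist": 0},
  {"grip": 0, "delta_pos": [0, 0, 0.018], "twist": 0},
  {"grip": 0, "delta_pos": [0, 0, 0.02], "twist": 0},
  {"grip": 0, "delta_pos": [0, 0, 0.02], "twist": 0},
  {"grip": 0, "delta_pos": [0, 0, 0.02], "twist": 0},
  {"grip": 0, "delta_pos": [0, 0, 0.018], "twist": 0},
  {"grip": 0, "delta_pos": [0, 0, 0.014], "twist": 0},
  {"grip": 0, "delta_pos": [0, 0, 0.008], "twist": 0},
  {"grip": 0, "delta_pos": [0, 0, 0.003], "twist": 0},
])

```text
clock: 15.1
position: [0.5656, 0.0352, 0.259]
ee_rot: [0.639, 0.305, 0.638, -0.304]
contact_force: [-0.3, -0.3, -4.7]
width: 0.0103
```

Call:
step_arm([
  {"grip": 0, "delta_pos": [0, 0, 0], "twist": 0},
  {"grip": 0, "delta_pos": [0, 0, 0], "twist": 0},
  {"grip": 0, "delta_pos": [0, 0, 0], "twist": 0},
  {"grip": 0, "delta_pos": [0, 0, 0], "twist": 0},
  {"grip": 0, "delta_pos": [0, 0, 0], "twist": 0},
  {"grip": 0, "delta_pos": [0, 0, 0], "twist": 0},
])

```text
clock: 15.6
position: [0.565, 0.0352, 0.257]
ee_rot: [0.638, 0.304, 0.639, -0.304]
contact_force: [-0.3, 0.4, -4.7]
width: 0.01
```

```bash
python3 - <<'E'
from h import *
snap('side','s12');snap('scene','sc12')
s=manip.get_state();print(s['clock'],s['position'],s['contact_force'],s['moment'],s['width'],np.abs(s['qd']).max())
def c(f,x,y,w,h,o): return cv2.resize(cv2.imread(f'pics/{f}.png')[y:y+h,x:x+w],o,interpolation=cv2.INTER_CUBIC)
cv2.imwrite('pics/c12.png',np.hstack([c('s12',225,40,160,160,(400,400)),c('sc12',225,30,160,160,(400,400))]))
# compare caddy level: predicted outline of low sides/upright corners, and knife image unchanged
a,b=cv2.imread('pics/sc9.png').astype(int),cv2.imread('pics/sc12.png').astype(int)
d=np.abs(a-b).max(2)>40;d=d.astype(np.uint8)
n,l,st,ce=cv2.connectedComponentsWithStats(d);print([x.tolist() for x in st[1:] if x[4]>40])
E
```

```text
15.7 [0.56508659 0.03517626 0.25724352] [-0.52571389 -1.22978599 -4.83832093] [-0.00627231 -0.01307979 -0.01631302] 0.010130117877391855 0.010458539639541112
[[270, 0, 59, 56, 1343], [383, 0, 44, 74, 1833], [457, 8, 20, 22, 132], [458, 32, 5, 56, 174], [286, 51, 15, 7, 63], [303, 62, 17, 13, 123], [274, 69, 13, 15, 133], [302, 72, 14, 5, 60], [267, 87, 18, 12, 65], [300, 88, 21, 13, 89], [273, 108, 44, 38, 790], [322, 137, 82, 63, 1199], [383, 154, 28, 18, 291], [435, 189, 21, 28, 226], [464, 201, 48, 23, 313], [401, 203, 48, 99, 2467], [453, 216, 59, 26, 593], [439, 233, 73, 124, 4478], [502, 251, 10, 19, 102]]
```

```bash
python3 - <<'E'
from h import *
def m(f,lo,hi,box):
    i=cv2.cvtColor(cv2.imread(f'pics/{f}.png'),cv2.COLOR_BGR2HSV);k=cv2.inRange(i,lo,hi);z=np.zeros_like(k);x0,y0,x1,y1=box;z[y0:y1,x0:x1]=k[y0:y1,x0:x1]
    n,l,st,c=cv2.connectedComponentsWithStats(z);j=1+np.argmax(st[1:,4]);return st[j].tolist()
for nm,lo,hi in(('green',(50,120,40),(65,255,255)),('orange',(6,195,60),(14,255,255)),('purple',(140,80,30),(170,255,255))):
  for f0,f1,c0,c1 in(('s9','s12',(285,140,345,190),(285,55,345,150)),('sc9','sc12',(265,110,335,165),(265,30,335,130))):
    try:print(nm,f0,m(f0,lo,hi,c0),m(f1,lo,hi,c1))
    except Exception as e: print(nm,f0,e)
th=.6794
for dz in(0,.15,.163):
  P=[(.564+np.cos(th)*x-np.sin(th)*y,.035+np.sin(th)*x+np.cos(th)*y,.075+dz) for x,y in((-.027,.027),(-.027,-.027))]
  print(dz,proj('s12',P).round(1).tolist(),proj('sc12',P).round(1).tolist())
from lid import lid
E
```

```text
green s9 [305, 169, 16, 9, 95] [310, 101, 18, 14, 207]
green sc9 [299, 139, 13, 8, 87] [301, 72, 15, 14, 179]
orange s9 [316, 161, 3, 3, 7] [320, 94, 16, 13, 109]
orange sc9 attempt to get argmax of an empty sequence
purple s9 [306, 158, 4, 10, 29] [311, 94, 3, 7, 18]
purple sc9 [280, 127, 4, 7, 26] [281, 63, 4, 5, 16]
0 [[313.5, 169.9], [322.1, 162.8]] [[305.8, 139.1], [309.4, 129.6]]
0.15 [[318.3, 106.7], [327.2, 101.8]] [[308.2, 77.0], [312.1, 69.6]]
0.163 [[318.8, 100.8], [327.6, 96.2]] [[308.5, 71.2], [312.4, 63.9]]
```

```bash
python3 -c "
from rig import manip
s=manip.get_state();print(s['clock'],s['contact_force'],abs(s['qd']).max());print(manip.sign_off())"
```

```text
15.7 [-0.52571389 -1.22978599 -4.83832093] 0.010458539639541112
the job is handed in; nothing more can be done
None
```

I've handed in the job with the caddy held still above the tin. The sign-off gives no verdict.

- **Lid:** I prised it up at the lip with the knife blade and kept pushing with the blade. It leans back at about 1.7 rad, estimated from the camera pictures.
- **Knife:** It had tipped slightly in the grip, touching down first at the handle end with up to about 16 N of force. After I let go, the pictures show it lying flat in front of the tin.
- **Caddy:** I gripped it by its bar and lifted it straight up. Its underside is now about 165 mm above the worktop.
- **Last checks:**
  - The wrist load is about 4.8 N, which matches the caddy plus all four jars.
  - The moments are near zero and the arm is still.
  - The shift of the green and purple jar caps in the side and scene images fits a straight, level lift to within about a pixel.
- **Not checked by eye:** I had used all 12 pictures before the final lift, so I did not view the final pose. The orange cap could not be matched from before to after, and the fourth jar was only checked through the total weight. The lid and knife were last viewed before the lift.

The fingers read about 15 mm open on the 19 mm knife handle. I didn't find out why, but the knife was held firmly.

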